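# Load a housing into a pedal-lift test fixture

### The arm

A 6-joint arm with a two-finger parallel gripper is mounted at the origin on the work surface. World frame = base frame: x ahead of the robot, y to its left, z up, the work surface at z = 0. Lengths are in mm, angles in rad, forces in N, time in s.
With the tool pointing down it reaches from about 425 to 950 mm from the base axis. Payload 14.7 kg.
Tool frame: the origin (TCP) lies on the mounting face of the last link; the fingertips stand 173 mm ahead of it and the grasp point (between the pads) lies 155 mm ahead of it (bot.finger_overhang is the distance from the TCP to the fingertips, in mm); z points along the fingers, y is the line along which they close (so a half turn about z gives the same grasp; the last joint's range is limited). The gripper opens to 85 mm and grips with 20 to 120 N. Pads are 22 mm wide; open, the fingers measure 114 mm over their backs; the gripper's body (76 mm by 85 mm) begins 54 mm behind the grasp point. The pads swing forward as they close: fully open they stand 13 mm farther back than shut.
Start: joints at [-1.346, 0.48, 1.596, -0, 1.065, -0.047], TCP at [174.52, -626.128, 404.697] pointing down, gripper open.
Joint ranges: [-2.75, 2.75], [-0.82, 2.05], [0.23, 2.67], [-1.56, 4.7], [0.09, 2.69], [-2.92, 2.92]. Speed limits (rad/s): [1.89, 1.89, 2.39, 3.01, 3.01, 3.01].

### API

Orientations are given as a unit quaternion [x, y, z, w].
In Python, from plant import bot gives the robot as it stands.
- The arm moves only by the shell command python3 -m pendant 'ROWS' [FORCE]. ROWS is JSON, a list of rows, each an object with "gripper": the closure, from 0 (fully open) to 1 (shut); "delta_pos": the shift along the tool's x, y, z in units of 400 mm (1.0 is 400 mm), a list of three; "turn": the turn about the tool's z in units of 180 degrees (1.0 is 180 degrees). A call has 1 to 5 rows; each row is the pose to reach, as a shift and turn from the pose commanded when the call began, along the tool's axes at that moment, turning the shorter way round; what a row does not reach only later rows make up. A row lasts 1/8 s, in which the tool goes at most 62.5 mm and 10.7 degrees, less where a joint would pass 70% of its speed; a pose out of reach is approached as far as the arm can. A call with a number of a shift or a turn outside -1 to 1 is refused whole. A call with a gripper value outside its range is refused whole. The fingers move at their own pace and stop on an object; FORCE is the grip in N (left out, the last holds). Time passes only in rows, so rows that repeat a pose let the fingers close. It gives the time, the measured TCP pose, the force, the opening and the grip force at its end, in the units of the state.
- bot.read_state(): the state, without advancing time (a new reading comes with each control period).
- bot.snapshot(name): name is "scene" or "top" or "wrist"; returns the picture (480x640x3 uint8, blue, green, red); there is no depth.
- bot.calibration(name): a dict with "camera_matrix" (3x3 intrinsics, pixels), "R" (3x3) and "t" (3): a world point X has camera coordinates R X + t. Camera axes: x right, y down, z forward; pixel columns grow to the right and rows downward; lengths in mm; the calibration is good to about 2 mm. A picture is of the moment at which its call begins: read the wrist's pose just before it. calibration takes no time and is no camera call; for the wrist camera it gives the pose at the moment of the call.
- bot.close_job(): hands the job in; it is judged then, once.
Trained networks look in the newest picture that a camera, given by its name, has taken for a name from the list of things; names that differ only in an ending like _2 or _b are one class to them, and where a whole thing is asked for, a point or a joint stands for the part that bears it (a point fixed in the world has none). Each returns a list of dicts, best first, with "score" (0 to 1); they miss things now and then, are a little off and sometimes report something else, mostly with a low value. They report only what shows in the picture. A call takes as long as a camera call. They do not tell look-alikes from the thing itself.
- bot.recognise(camera, thing): "bbox" ([centre column, centre row, width, height] in pixels, round what is visible of it).
- bot.tip_of(camera, thing): "xy" ([column, row] in pixels: a listed point, or the origin of a listed thing).
The state is a dict: "clock": time; "joint_pos": joint angles; "dq": joint speeds; "joint_efforts": joint torques, N m; "tool_pos": TCP position; "ee_rot": TCP orientation; "wrist_force": force on the tool from outside, world axes, zero at the start; "ft_torque": the same for the moment, N m; "width": finger opening in mm; "finger_force": force on a finger pad.
Only numpy, scipy, OpenCV 4.12 (cv2) and the standard library are available. Lean on these libraries where they do the work, as an engineer would, in place of code of your own. Each camera call takes 0.05 s, during which the arm holds its last target. There are 200 camera calls.

### The job

Press the test fixture's pedal all the way down so that its lid stands fully open, and lay the long device housing flat in the nest between the corner guides, setting it down rather than dropping it. Then ease the pedal back up to its top stop, so slowly that the lid takes about two seconds to come down and does not slam, so that the closed lid pushes the housing and nest down home. Work the lid only through the pedal, without touching the lid itself, and do not disturb the short housing, the lens barrel or the camera stand.

Things in the scene. Friction and masses are not known exactly. Their poses are not given: they have to be found in the camera images.
- fixture: fixed aluminium test fixture, block 190 (its x) by 180 (its y) by 80 mm high on a 200 by 190 mm foot; origin on the bench under the nest's centre (block from -105 to +75 mm in y), z up. The lid's hinge lies along its x at y = -95 mm, 142 mm up; the pedal stands out of its +y side
- lid (a joint): lid angle: a light open aluminium frame 170 mm square with a rubber pad that presses on the middle of the housing; 0 = closed and level (top 149 mm above the bench), 1.6 rad = fully open, upright over the hinge line, up to 315 mm above the bench. Geared to the pedal: lid angle = 4 x pedal angle
- lid_edge (a point): middle of the lid's free edge, opposite its hinge and 165 mm from it; moves with the lid
- pedal (a joint): pedal angle; 0 = up at its top stop (lid closed), 0.4 rad = fully down at its lower stop (lid open). Stiff friction hinge: it stays where it is left. About 8 N on the bar presses it down, 3 to 12 N lifts it, most at the end when the lid pushes the nest down
- pedal_bar (a point): centre of the pedal's level round rubber bar, 22 mm thick, 104 mm long along the fixture's x, on two side arms 44 mm either side of this point (76 mm free between them). It swings at radius 150 mm about the line y = 45, z = 65 mm in the fixture's frame: at y = 192, z = 95 with the pedal up, y = 192, z = 35 down, y = 195 half way
- nest (a joint): downward travel of the nest in the fixture: 0 = raised, 0.008 m = bottom; the closed lid drives it, through the housing, 7 to 8 mm down. Needs a few newtons, stays where it is left, carries the housing without sinking
- nest_seat (a point): centre of the nest's flat floor (black plate 150 by 50 mm), 100 mm above the bench when raised, 20 mm above the block; axes as the fixture's. Guides rise 22 mm at both ends (inner faces at x = 68.5 mm either way) and corners (inner faces at y = 33.5, x from 45 to 65 mm): the long housing fits along x, either way round, with about 3 mm play; sides free for fingers between the corner guides
- long_module_center (a point): centre (half-way up) of the long housing, the one to load: loose grey plastic block 130 (its x) by 60 (its y) by 36 mm, about 0.12 kg, lying flat on the bench; z is up
- short_module_center (a point): centre of the short housing, to be left alone: like the other but 85 mm (its x) by 60 by 36 mm
- barrel_center (a point): centre (half-way up) of a lens barrel standing loose on the bench, 44 mm in diameter, 90 mm high, 0.25 kg; to be left alone
- tower: fixed camera stand: black column 40 by 50 mm, 252 mm high, on an 80 by 80 mm foot; origin on the bench at the foot's centre; a camera and a 110 mm ring light overhang towards its +x, away from the robot, 100 to 235 mm up and reaching 155 mm from the origin
Mind the look-alikes: they are no part of the job. What is shaped like the part that bears long_module_center but orange, pink or purple is not meant.

How it is judged:
By the outcome, as a careful person would: the job done as asked, in the order asked, and still so for the second after the job is handed in, with the robot touching nothing.
It also fails if it takes over 70 s, if anything falls off the work surface, if the arm or the gripper's body presses on something with over 40 N, if the wrist force passes 120 N, or if a joint passes its speed limit or range.

## Working session

There is one attempt and no reset: what is moved stays moved. The work goes in short steps, Python scripts to look and compute and a shell command to move; the robot and the scene stay as the last step left them, time stands still between calls to the robot, and variables do not carry over. Pictures are saved under pics/ and viewed, at most 10 in all, crops included, and the job is handed in when it is done.

```bash
mkdir -p pics; ls; cat > h.py <<'E'
import numpy as np, cv2
from plant import bot
from scipy.spatial.transform import Rotation as R
def pix2w(cam,xy,z,c=None):
    c=c or bot.calibration(cam); K=np.array(c["camera_matrix"]);Rm=np.array(c["R"]);t=np.array(c["t"]).ravel()
    d=Rm.T@np.linalg.inv(K)@np.array([xy[0],xy[1],1.]); o=-Rm.T@t
    return o+d*(z-o[2])/d[2]
def w2pix(cam,X,c=None):
    c=c or bot.calibration(cam); K=np.array(c["camera_matrix"]);p=K@(np.array(c["R"])@np.array(X,float)+np.array(c["t"]).ravel())
    return p[:2]/p[2]
def tool(): 
    s=bot.read_state(); return np.array(s["tool_pos"]),R.from_quat(s["ee_rot"]).as_matrix(),s
E
python3 - <<'E'
from h import *
Z={"fixture":0,"pedal_bar":95,"nest_seat":100,"long_module_center":18,"short_module_center":18,"barrel_center":45,"tower":0,"lid_edge":145}
a=bot.snapshot("scene");b=bot.snapshot("top")
cv2.imwrite("pics/scene.png",a);cv2.imwrite("pics/top.png",b)
for cam in("top","scene"):
  for n,z in Z.items():
    print(cam,n,[(np.round(r["xy"]).tolist(),round(r["score"],2),np.round(pix2w(cam,r["xy"],z)).tolist()) for r in bot.tip_of(cam,n)[:4]])
p,M,s=tool();print(s,M)
E
```

```text
pics
top fixture [([442.0, 228.0], 0.71, [550.0, -222.0, 0.0])]
top pedal_bar [([366.0, 196.0], 0.89, [601.0, -34.0, 95.0]), ([456.0, 222.0], 0.69, [547.0, -229.0, 95.0])]
top nest_seat [([456.0, 220.0], 0.95, [551.0, -227.0, 100.0])]
top long_module_center [([320.0, 298.0], 0.86, [381.0, 60.0, 18.0]), ([177.0, 298.0], 0.85, [373.0, 382.0, 18.0]), ([159.0, 198.0], 0.74, [603.0, 438.0, 18.0]), ([247.0, 346.0], 0.66, [272.0, 220.0, 18.0])]
top short_module_center [([230.0, 200.0], 0.92, [601.0, 272.0, 18.0])]
top barrel_center [([299.0, 219.0], 0.93, [557.0, 111.0, 45.0])]
top tower [([300.0, 162.0], 0.63, [703.0, 115.0, 0.0])]
top lid_edge [([426.0, 209.0], 0.57, [564.0, -153.0, 145.0])]
scene fixture [([206.0, 347.0], 0.88, [544.0, -226.0, 0.0])]
scene pedal_bar [([311.0, 298.0], 0.7, [603.0, -39.0, 95.0])]
scene nest_seat [([200.0, 307.0], 0.6, [547.0, -224.0, 100.0])]
scene long_module_center [([394.0, 249.0], 0.85, [445.0, 230.0, 18.0]), ([311.0, 253.0], 0.76, [381.0, 59.0, 18.0]), ([516.0, 266.0], 0.75, [608.0, 430.0, 18.0]), ([352.0, 211.0], 0.61, [266.0, 219.0, 18.0])]
scene sh
[... 366 characters left out ...]
y([-0.00079717, -0.00143749, -0.00117798,  0.00052803, -0.00051922,
        0.00043033]), 'joint_efforts': array([ 6.49503199e-04, -9.50491691e+01, -4.30654192e+01, -5.94764788e-05,
        1.37007784e-03,  4.26190667e-06]), 'tool_pos': array([ 174.51891825, -626.11741492,  404.71383962]), 'ee_rot': array([9.90779354e-01, 1.35485320e-01, 4.17399631e-06, 1.32746879e-05]), 'wrist_force': array([-0.14355849,  0.10952899,  0.13369813]), 'ft_torque': array([-0.03080323,  0.00704919, -0.03656217]), 'finger_force': 0.0, 'width': 85.52560207860327} [[ 9.63287456e-01  2.68472115e-01  1.18680694e-05]
 [ 2.68472116e-01 -9.63287456e-01 -2.51735429e-05]
 [ 4.67396806e-06  2.74356038e-05 -1.00000000e+00]]
```

View pics/top.png

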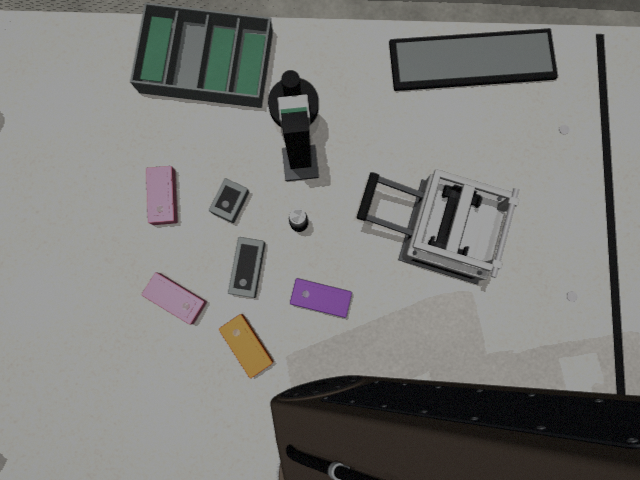

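View pics/scene.png

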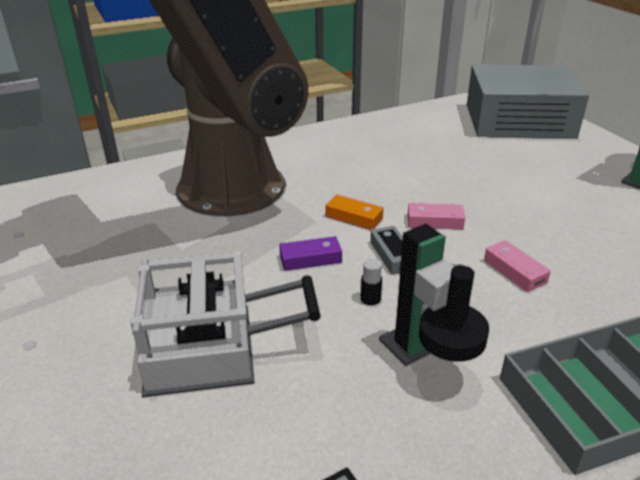

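The top view shows the closed fixture at about (460,222) with its pedal bar at (368,196). The long grey housing is at (247,267), i.e. world (445,230). The orange, pink and purple blocks are look-alikes, and the short grey housing is at (230,200). The fixture's yaw is about -15.6°, and the housing's yaw is similar. I'll go to the pedal first.

```bash
cat >> h.py <<'E'
def plan(target,yaw_deg=None):
    """units of tool-axis shift and turn to bring TCP to target, tool x at yaw"""
    p,M,s=tool(); d=M.T@(np.array(target,float)-p)/400
    cur=np.degrees(np.arctan2(M[1,0],M[0,0])); t=0
    if yaw_deg is not None:
        t=-((yaw_deg-cur+90)%180-90)/180
    print("pos",p.round(1),"yaw",round(cur,1),"delta",d.round(4),"turn",round(t,4),"F",np.round(s["wrist_force"],1),"w",round(s["width"],1),"t",round(s["clock"],2))
E
python3 -m pendant '[{"gripper":0,"delta_pos":[0.61,-0.485,0],"turn":0.173},{"gripper":0,"delta_pos":[0.61,-0.485,0],"turn":0.173},{"gripper":0,"delta_pos":[0.61,-0.485,0],"turn":0.173},{"gripper":0,"delta_pos":[0.61,-0.485,0],"turn":0.173},{"gripper":0,"delta_pos":[0.61,-0.485,0],"turn":0.173}]' 40
python3 -c "
from h import *
plan([570,-80,405],-15.6)"
```

```text
clock: 1.52
tool_pos: [356.0, -375.4, 404.9]
ee_rot: [0.991, -0.136, 0.0, 0.0]
wrist_force: [1.4, -0.7, 0.5]
width: 85.7
finger_force: 0.0
pos [ 356.  -375.4  404.9] yaw -15.6 delta [ 3.168e-01 -8.552e-01 -2.000e-04] turn 0.0 F [ 1.4 -0.7  0.5] w 85.7 t 1.52
```

```bash
python3 -m pendant '[{"gripper":0,"delta_pos":[0.27,-0.73,0],"turn":0},{"gripper":0,"delta_pos":[0.27,-0.73,0],"turn":0},{"gripper":0,"delta_pos":[0.27,-0.73,0],"turn":0},{"gripper":0,"delta_pos":[0.27,-0.73,0],"turn":0},{"gripper":0,"delta_pos":[0.27,-0.73,0],"turn":0}]'
python3 - <<'E'
from h import *
c=bot.calibration("wrist");a=bot.snapshot("wrist");cv2.imwrite("pics/w1.png",a)
print("cam",-np.array(c["R"]).T@np.array(c["t"]).ravel())
for n,z in {"pedal_bar":95,"nest_seat":100,"fixture":0}.items():
    print(n,[(np.round(r["xy"]).tolist(),round(r["score"],2),np.round(pix2w("wrist",r["xy"],z,c),1).tolist()) for r in bot.tip_of("wrist",n)[:3]])
plan([602,-36,405],-15.6)
E
```

```text
clock: 2.15
tool_pos: [538.5, -122.8, 405.0]
ee_rot: [0.991, -0.135, 0.0, 0.0]
wrist_force: [0.9, -0.2, -0.1]
width: 85.5
finger_force: 0.0
cam [ 613.14760866 -142.97195369  374.36203304]
pedal_bar [([188.0, 174.0], 0.76, [604.0, -41.3, 95.0])]
nest_seat [([459.0, 183.0], 0.64, [547.8, -223.3, 100.0])]
fixture [([424.0, 166.0], 0.98, [548.1, -224.2, 0.0]), ([188.0, 178.0], 0.52, [598.0, -5.8, 0.0])]
pos [ 537.9 -123.6  404.6] yaw -15.4 delta [ 0.0963 -0.2538 -0.0012] turn 0.0011 F [-0.4  0.2 -0.4] w 85.3 t 2.35
```

View pics/w1.png

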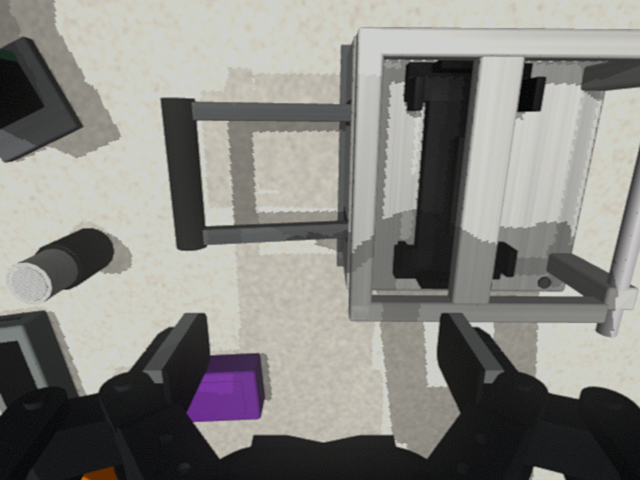

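The wrist view shows the bar running from about (178,98) to (190,248), and the nest floor visible through the lid around (445,175). I'll compute the bar's centre and the yaw from these.

```bash
python3 - <<'E'
from h import *
c=bot.calibration("wrist")
P=lambda u,v,z:pix2w("wrist",(u,v),z,c)
def ang(a,b): d=b-a; return np.degrees(np.arctan2(d[1],d[0])).round(1),np.linalg.norm(d).round(1)
a,b=P(179,98,97),P(190,248,97);print("bar",a.round(),b.round(),ang(b,a),(a+b)/2)
a,b=P(358,28,149),P(351,320,149);print("lid edge",a.round(),b.round(),ang(b,a),(a+b)/2)
a,b=P(420,60,100),P(416,290,100);print("nest",ang(b,a))
E
```

```text
bar [652. -56.  97.] [552. -25.  97.] (np.float64(-17.3), np.float64(104.6)) [601.7350222  -40.06776921  97.        ]
lid edge [ 651. -173.  149.] [ 490. -128.  149.] (np.float64(-15.5), np.float64(167.1)) [ 570.83292728 -150.77361244  149.        ]
nest (np.float64(-12.4), np.float64(160.0))
```

```bash
python3 -m pendant '[{"gripper":0,"delta_pos":[0.097,-0.243,0.1],"turn":0.003},{"gripper":0,"delta_pos":[0.097,-0.243,0.2],"turn":0.003},{"gripper":0,"delta_pos":[0.097,-0.243,0.32],"turn":0.003},{"gripper":0,"delta_pos":[0.097,-0.243,0.394],"turn":0.003},{"gripper":0,"delta_pos":[0.097,-0.243,0.394],"turn":0.003}]'
python3 -m pendant '[{"gripper":1,"delta_pos":[0,0,0],"turn":0},{"gripper":1,"delta_pos":[0,0,0],"turn":0},{"gripper":1,"delta_pos":[0,0,0],"turn":0},{"gripper":1,"delta_pos":[0,0,0],"turn":0},{"gripper":1,"delta_pos":[0,0,0],"turn":0}]' 40
python3 -c "
from h import *
plan([602,-40,247],-16)"
```

```text
clock: 2.98
tool_pos: [599.7, -42.6, 245.2]
ee_rot: [0.99, -0.141, -0.002, 0.0]
wrist_force: [0.3, -0.9, 0.5]
width: 85.5
finger_force: 0.0
clock: 3.6
tool_pos: [601.8, -39.7, 248.5]
ee_rot: [0.99, -0.14, 0.001, -0.001]
wrist_force: [3.0, 23.9, 11.1]
width: 21.1
finger_force: 40.6
pos [601.8 -39.7 248.5] yaw -16.1 delta [0.0006 0.0007 0.0037] turn -0.0007 F [ 3.  23.9 11.1] w 21.1 t 3.6
```

```bash
python3 -m pendant '[{"gripper":1,"delta_pos":[0,-0.005,0.015],"turn":0},{"gripper":1,"delta_pos":[0,-0.008,0.03],"turn":0},{"gripper":1,"delta_pos":[0,-0.01,0.045],"turn":0},{"gripper":1,"delta_pos":[0,-0.012,0.06],"turn":0},{"gripper":1,"delta_pos":[0,-0.012,0.075],"turn":0}]'
python3 -c "
from h import *
plan([602,-40,187],-16)"
```

```text
clock: 4.22
tool_pos: [602.8, -36.4, 218.1]
ee_rot: [0.99, -0.14, 0.001, -0.0]
wrist_force: [0.0, 7.5, 12.1]
width: 20.4
finger_force: 42.2
pos [602.8 -36.4 218.1] yaw -16.1 delta [0.0004 0.0094 0.0778] turn -0.0005 F [ 0.   7.5 12.1] w 20.4 t 4.22
```

```bash
python3 -m pendant '[{"gripper":1,"delta_pos":[0,-0.001,0.015],"turn":0},{"gripper":1,"delta_pos":[0,0.0,0.03],"turn":0},{"gripper":1,"delta_pos":[0,0.002,0.045],"turn":0},{"gripper":1,"delta_pos":[0,0.003,0.06],"turn":0},{"gripper":1,"delta_pos":[0,0.005,0.075],"turn":0}]'
python3 -m pendant '[{"gripper":1,"delta_pos":[0,0,0.005],"turn":0},{"gripper":1,"delta_pos":[0,0,0.01],"turn":0},{"gripper":1,"delta_pos":[0,0,0.01],"turn":0}]'
python3 -c "
from h import *
print(cv2.imwrite('pics/s2.png',bot.snapshot('scene')))
for n in ('lid_edge','pedal_bar'): print(n,bot.tip_of('scene',n)[:2])
y=np.radians(-16);X=np.array([np.cos(y),np.sin(y)]);Y=np.array([-X[1],X[0]]);o=np.array([549,-224.5])
print(w2pix('scene',[*(o-Y*95+Y*165*np.cos(1.6)),142+165]))
plan([602,-40,187],-16)"
```

```text
clock: 4.85
tool_pos: [602.2, -38.6, 187.9]
ee_rot: [0.99, -0.14, 0.001, -0.0]
wrist_force: [-1.4, 0.2, 7.4]
width: 20.9
finger_force: 43.8
clock: 5.22
tool_pos: [602.1, -39.0, 184.7]
ee_rot: [0.99, -0.14, 0.001, 0.0]
wrist_force: [-5.1, -1.9, 20.7]
width: 20.9
finger_force: 45.3
True
lid_edge [{'xy': [117.4, 213.2], 'score': 0.91}]
pedal_bar [{'xy': [312.6, 320.1], 'score': 0.88}]
[117.80979811 211.76076911]
pos [602.1 -39.  184.7] yaw -16.1 delta [ 0.0005  0.0024 -0.0057] turn -0.0005 F [-4.9 -3.1 20.1] w 20.7 t 5.38
```

```bash
python3 -m pendant '[{"gripper":0,"delta_pos":[0,0,-0.008],"turn":0},{"gripper":0,"delta_pos":[0,0,-0.008],"turn":0},{"gripper":0,"delta_pos":[0,0,-0.008],"turn":0},{"gripper":0,"delta_pos":[0,0,-0.2],"turn":0},{"gripper":0,"delta_pos":[0,0,-0.4],"turn":0}]'
python3 -c "
from h import *
plan([470,150,370],-16)"
```

```text
clock: 6.0
tool_pos: [601.4, -38.8, 311.9]
ee_rot: [0.99, -0.14, -0.001, 0.0]
wrist_force: [1.8, 0.3, 0.8]
width: 85.4
finger_force: 0.0
pos [601.4 -38.8 311.9] yaw -16.1 delta [-0.4469 -0.3622 -0.1444] turn -0.0006 F [1.8 0.3 0.8] w 85.4 t 6.0
```

```bash
python3 -m pendant '[{"gripper":0,"delta_pos":[-0.35,-0.32,-0.144],"turn":0},{"gripper":0,"delta_pos":[-0.447,-0.362,-0.144],"turn":0},{"gripper":0,"delta_pos":[-0.447,-0.362,-0.144],"turn":0},{"gripper":0,"delta_pos":[-0.447,-0.362,-0.144],"turn":0},{"gripper":0,"delta_pos":[-0.66,-0.43,-0.144],"turn":0}]'
python3 - <<'E'
from h import *
c=bot.calibration("wrist");a=bot.snapshot("wrist");cv2.imwrite("pics/w2.png",a)
for n,z in {"long_module_center":18,"short_module_center":18}.items():
    print(n,[(np.round(r["xy"]).tolist(),round(r["score"],2),np.round(pix2w("wrist",r["xy"],z,c),1).tolist()) for r in bot.tip_of("wrist",n)[:3]])
plan([445,230,300],-16)
E
```

```text
clock: 6.62
tool_pos: [418.1, 186.2, 369.7]
ee_rot: [0.99, -0.14, 0.001, -0.001]
wrist_force: [-1.1, 1.2, 0.2]
width: 85.6
finger_force: 0.0
long_module_center [([265.0, 197.0], 0.91, [449.0, 228.4, 18.0]), ([486.0, 214.0], 0.76, [383.6, 55.8, 18.0]), ([124.0, 320.0], 0.67, [377.5, 388.0, 18.0])]
short_module_center [([137.0, 14.0], 0.89, [602.0, 274.4, 18.0])]
pos [416.  185.9 369. ] yaw -15.9 delta [ 0.0397 -0.1259  0.1724] turn 0.0005 F [ 0.4 -0.8  0.1] w 85.6 t 6.78
```

View pics/w2.png

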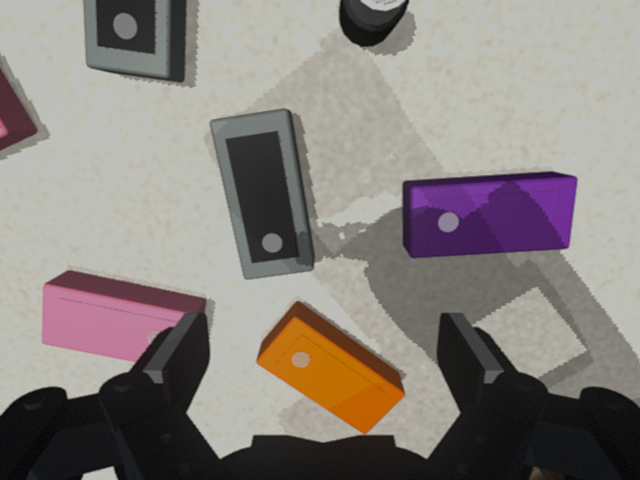

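The long grey housing's top face has corners near (211,121), (290,109) and (245,279). Its dark inset spans (228,138), (278,132), (297,258) and (250,264), and the finger spaces on both sides are clear.

```bash
python3 - <<'E'
from h import *
c=bot.calibration("wrist")
P=lambda u,v,z:pix2w("wrist",(u,v),z,c)
def ang(a,b): d=b-a; return np.degrees(np.arctan2(d[1],d[0])).round(1),np.linalg.norm(d).round(1)
a,b=P(211,121,36),P(245,279,36);print("left",ang(b,a),(a+b)/2)
q=[P(*u,36) for u in((228,138),(278,132),(297,258),(250,264))];print("inset",np.mean(q,0),ang(q[3],q[0]),ang(q[2],q[1]),ang(q[1],q[0]))
y=np.radians(ang(b,a)[0]);print("centre from left edge",(a+b)/2+30*np.array([np.sin(y),-np.cos(y),0]))
a=cv2.imread("pics/w2.png");h=cv2.cvtColor(a,cv2.COLOR_BGR2HSV)
m=((h[...,1]>15)&(h[...,0]>60)&(h[...,0]<120)).astype(np.uint8)*255; m=cv2.morphologyEx(m,cv2.MORPH_CLOSE,np.ones((15,15)))
for k in cv2.findContours(m,0,2)[0]:
    if cv2.contourArea(k)>4000: print(cv2.minAreaRect(k),cv2.boxPoints(cv2.minAreaRect(k)).round().tolist())
E
```

```text
left (np.float64(-8.0), np.float64(126.6)) [449.90524738 253.27799517  36.        ]
inset [445.24481449 226.24824297  36.        ] (np.float64(-9.8), np.float64(100.6)) (np.float64(-9.0), np.float64(99.8)) (np.float64(80.6), np.float64(37.6))
centre from left edge [445.73005435 223.5699531   36.        ]
((166.5, 430.0), (333.0, 98.0), 0.0) [[0.0, 479.0], [0.0, 381.0], [333.0, 381.0], [333.0, 479.0]]
((517.0, 400.49993896484375), (243.99996948242188, 156.99996948242188), -0.0) [[395.0, 479.0], [395.0, 322.0], [639.0, 322.0], [639.0, 479.0]]
((264.474365234375, 194.29391479492188), (161.9691925048828, 76.78401947021484), 80.94210815429688) [[214.0, 120.0], [290.0, 108.0], [315.0, 268.0], [239.0, 280.0]]
((134.5, 40.0), (80.0, 99.0), 90.0) [[85.0, 0.0], [184.0, 0.0], [184.0, 80.0], [85.0, 80.0]]
```

```bash
python3 -m pendant '[{"gripper":0,"delta_pos":[0.045,-0.117,0.1],"turn":-0.037},{"gripper":0,"delta_pos":[0.045,-0.117,0.22],"turn":-0.037},{"gripper":0,"delta_pos":[0.045,-0.117,0.32],"turn":-0.037},{"gripper":0,"delta_pos":[0.045,-0.117,0.36],"turn":-0.037},{"gripper":0,"delta_pos":[0.045,-0.117,0.36],"turn":-0.037}]'
python3 -c "
from h import *
cv2.imwrite('pics/w3.png',bot.snapshot('wrist'))
plan([446,226,176],-9.3)"
```

```text
clock: 7.4
tool_pos: [448.8, 224.3, 224.4]
ee_rot: [0.997, -0.083, -0.001, 0.0]
wrist_force: [0.6, 1.3, 0.5]
width: 85.3
finger_force: 0.0
pos [449.  224.5 225.4] yaw -9.5 delta [-0.0081 -0.0024  0.1234] turn -0.001 F [0.1 0.4 0.1] w 85.4 t 7.45
```

View pics/w3.png

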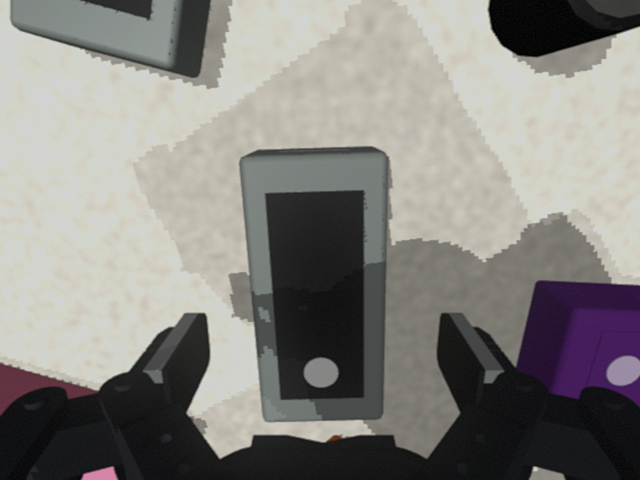

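The housing lies centred between the fingers, with corners (241,158), (387,152), (383,418) and (265,420). I'll check its exact centre and yaw.

```bash
python3 - <<'E'
from h import *
c=bot.calibration("wrist")
q=[pix2w("wrist",u,36,c)[:2] for u in((243,158),(386,152),(383,418),(264,420))]
i=[pix2w("wrist",u,36,c)[:2] for u in((266,192),(364,191),(364,397),(279,399))]
for k in (q,i):
    k=np.array(k);d=(k[0]+k[1]-k[2]-k[3])/2;print(k.mean(0),np.linalg.norm(d),np.degrees(np.arctan2(d[1],d[0])))
E
```

```text
[450.09011471 226.49892766] 127.2962183932431 -7.918524456739691
[449.07020379 227.07551829] 100.38825643469137 -8.121902730131184
```

```bash
python3 -m pendant '[{"gripper":0,"delta_pos":[0,-0.0055,0.06],"turn":-0.008},{"gripper":0,"delta_pos":[0,-0.0055,0.1234],"turn":-0.008},{"gripper":0,"delta_pos":[0,-0.0055,0.1234],"turn":-0.008},{"gripper":1,"delta_pos":[0,-0.0055,0.1234],"turn":-0.008},{"gripper":1,"delta_pos":[0,-0.0055,0.1234],"turn":-0.008}]' 40
python3 -m pendant '[{"gripper":1,"delta_pos":[0,0,0],"turn":0},{"gripper":1,"delta_pos":[0,0,0],"turn":0},{"gripper":1,"delta_pos":[0,0,-0.05],"turn":0},{"gripper":1,"delta_pos":[0,0,-0.15],"turn":0},{"gripper":1,"delta_pos":[0,0,-0.3],"turn":0}]'
python3 -c "
from h import *
plan([549,-224.5,370],-16)"
```

```text
clock: 8.07
tool_pos: [449.4, 227.0, 177.1]
ee_rot: [0.998, -0.07, 0.001, -0.001]
wrist_force: [-1.6, -0.5, 9.2]
width: 59.6
finger_force: 41.1
clock: 8.7
tool_pos: [448.4, 226.6, 296.9]
ee_rot: [0.998, -0.07, -0.001, 0.0]
wrist_force: [0.9, 0.1, -1.5]
width: 59.4
finger_force: 44.8
pos [448.4 226.6 296.9] yaw -8.0 delta [ 0.406   1.0818 -0.1825] turn 0.0444 F [ 0.9  0.1 -1.5] w 59.4 t 8.7
```

```bash
python3 -m pendant '[{"gripper":1,"delta_pos":[0.32,0.83,-0.195],"turn":0.044},{"gripper":1,"delta_pos":[0.32,0.83,-0.195],"turn":0.044},{"gripper":1,"delta_pos":[0.32,0.83,-0.195],"turn":0.044},{"gripper":1,"delta_pos":[0.32,0.83,-0.195],"turn":0.044},{"gripper":1,"delta_pos":[0.32,0.83,-0.195],"turn":0.044}]'
python3 -m pendant '[{"gripper":1,"delta_pos":[0.05,0.14,0],"turn":0},{"gripper":1,"delta_pos":[0.05,0.14,0],"turn":0},{"gripper":1,"delta_pos":[0.05,0.14,0],"turn":0}]'
python3 - <<'E'
from h import *
c=bot.calibration("wrist");a=bot.snapshot("wrist");cv2.imwrite("pics/w4.png",a)
for n,z in {"nest_seat":100,"fixture":0,"pedal_bar":35}.items():
    print(n,[(np.round(r["xy"]).tolist(),round(r["score"],2),np.round(pix2w("wrist",r["xy"],z,c),1).tolist()) for r in bot.tip_of("wrist",n)[:3]])
plan([549,-224.5,370],-16)
E
```

```text
clock: 9.32
tool_pos: [517.9, -72.6, 364.3]
ee_rot: [0.99, -0.139, 0.001, 0.0]
wrist_force: [0.8, 0.3, -1.5]
width: 59.6
finger_force: 44.9
clock: 9.7
tool_pos: [521.4, -129.9, 363.1]
ee_rot: [0.99, -0.139, 0.0, -0.0]
wrist_force: [0.5, 0.2, -0.5]
width: 59.2
finger_force: 44.9
nest_seat [([464.0, 165.0], 0.86, [549.3, -223.2, 100.0])]
fixture [([424.0, 150.0], 0.56, [550.4, -224.2, 0.0])]
pedal_bar [([177.0, 154.0], 0.68, [603.1, -40.0, 35.0])]
pos [ 521.7 -128.7  362.7] yaw -15.8 delta [ 0.131   0.2118 -0.0183] turn 0.0009 F [ 1.4  0.1 -1.6] w 59.3 t 9.9
```

View pics/w4.png

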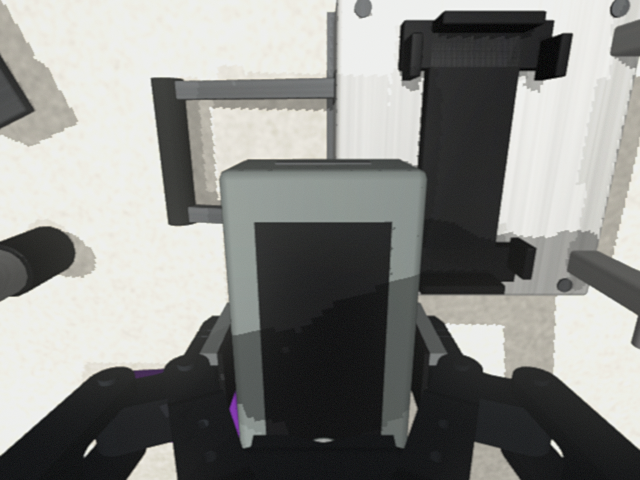

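The nest lies open at the right. Its floor's left edge runs (424,90)→(420,230) and its right edge (517,90)→(500,230). The inner tip of its far end guide is at about (490,25).

```bash
python3 - <<'E'
from h import *
c=bot.calibration("wrist")
P=lambda u,v,z=100:pix2w("wrist",(u,v),z,c)[:2]
L1,L2,R1,R2=P(424,90),P(421,230),P(517,90),P(501,230)
for a,b in((L1,L2),(R1,R2)): d=a-b;print(np.degrees(np.arctan2(d[1],d[0])))
yw=np.radians(-16);X=np.array([np.cos(yw),np.sin(yw)]);Y=np.array([-X[1],X[0]])
o=np.array([549,-224.5])
print("y of edges",[((p-o)@Y).round(1) for p in(L1,L2,R1,R2)])
for n,(u,v,z) in {"guide top TL inner?":(400,20,122),"endguide top far L":(447,12,122),"end far R":(546,12,122),"block corner nearR":(588,294,80),"block near-left":(337,290,80),"screw":(565,285,80),"screwTL":(363,8,80),"screwTR":(620,8,80)}.items():
    p=P(u,v,z)-o;print(n,(p@X).round(1),(p@Y).round(1))
# housing in hand: top corners at measured top z
p,M,s=tool();zt=p[2]-177.1+36
k=np.array([P(223,175,zt),P(424,175,zt)]);print("housing far end rel tcp (x,y)",[((q-p[:2])@M[:2,0],(q-p[:2])@M[:2,1]) for q in k])
E
```

```text
-12.863090545330719
-14.525908394375163
y of edges [np.float64(29.5), np.float64(25.2), np.float64(-21.8), np.float64(-23.9)]
guide top TL inner? 70.4 48.7
endguide top far L 73.8 26.6
end far R 73.9 -20.3
block corner nearR -91.2 -100.6
block near-left -88.4 75.4
screw -84.4 -83.2
screwTL 85.6 62.7
screwTR 85.8 -83.0
housing far end rel tcp (x,y) [(np.float64(62.76881616092773), np.float64(-28.543596407284163)), (np.float64(62.6833511260649), np.float64(27.674543770318003))]
```

```bash
python3 -m pendant '[{"gripper":1,"delta_pos":[0.131,0.2085,0],"turn":0.001},{"gripper":1,"delta_pos":[0.131,0.2085,0],"turn":0.001},{"gripper":1,"delta_pos":[0.131,0.2085,0.06],"turn":0.001},{"gripper":1,"delta_pos":[0.131,0.2085,0.144],"turn":0.001},{"gripper":1,"delta_pos":[0.131,0.2085,0.144],"turn":0.001}]'
python3 - <<'E'
from h import *
c=bot.calibration("wrist");a=bot.snapshot("wrist");cv2.imwrite("pics/w5.png",a)
plan([549.4,-223.2,277.5],-16)
E
```

```text
clock: 10.52
tool_pos: [548.6, -223.2, 303.0]
ee_rot: [0.99, -0.14, -0.002, -0.001]
wrist_force: [-0.2, 1.2, -1.3]
width: 59.2
finger_force: 44.8
pos [ 549.2 -223.5  304.5] yaw -16.0 delta [ 0.0003 -0.0009  0.0676] turn -0.0002 F [ 0.2  0.2 -0.9] w 59.4 t 10.57
```

View pics/w5.png

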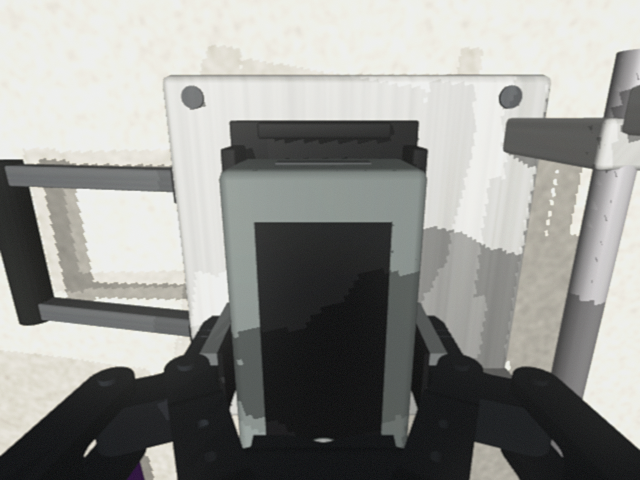

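The corner guides at (222–427, ~155) sit symmetric about the housing at (222–425), so it is aligned. I'll lower it gently.

```bash
python3 -m pendant '[{"gripper":1,"delta_pos":[0,0,0.015],"turn":0},{"gripper":1,"delta_pos":[0,0,0.028],"turn":0},{"gripper":1,"delta_pos":[0,0,0.04],"turn":0},{"gripper":1,"delta_pos":[0,0,0.05],"turn":0},{"gripper":1,"delta_pos":[0,0,0.056],"turn":0}]'
python3 -m pendant '[{"gripper":1,"delta_pos":[0,0,0.004],"turn":0},{"gripper":1,"delta_pos":[0,0,0.008],"turn":0},{"gripper":1,"delta_pos":[0,0,0.01],"turn":0},{"gripper":1,"delta_pos":[0,0,0.01],"turn":0}]'
python3 -c "
from h import *
plan([549.4,-223.2,277],-16)"
```

```text
clock: 11.2
tool_pos: [549.2, -224.4, 282.2]
ee_rot: [0.99, -0.14, -0.0, -0.0]
wrist_force: [1.0, 0.4, -1.4]
width: 59.5
finger_force: 44.8
clock: 11.7
tool_pos: [549.3, -224.4, 278.5]
ee_rot: [0.99, -0.14, 0.0, -0.0]
wrist_force: [0.2, -0.4, -1.1]
width: 59.4
finger_force: 44.8
pos [ 549.3 -224.4  278.5] yaw -16.1 delta [-0.0006 -0.003   0.0036] turn -0.0006 F [ 0.2 -0.4 -1.1] w 59.4 t 11.7
```

```bash
python3 -m pendant '[{"gripper":1,"delta_pos":[0,0,0.0015],"turn":0},{"gripper":1,"delta_pos":[0,0,0.003],"turn":0},{"gripper":1,"delta_pos":[0,0,0.003],"turn":0}]'
python3 -m pendant '[{"gripper":1,"delta_pos":[0,0,0.0015],"turn":0},{"gripper":1,"delta_pos":[0,0,0.003],"turn":0},{"gripper":1,"delta_pos":[0,0,0.003],"turn":0}]'
```

```text
clock: 12.08
tool_pos: [549.3, -224.4, 277.3]
ee_rot: [0.99, -0.14, 0.0, 0.0]
wrist_force: [0.4, -0.8, -1.8]
width: 59.6
finger_force: 44.9
clock: 12.45
tool_pos: [549.3, -224.4, 276.0]
ee_rot: [0.99, -0.14, 0.0, -0.0]
wrist_force: [0.3, -0.1, 0.5]
width: 59.4
finger_force: 45.2
```

```bash
python3 -m pendant '[{"gripper":1,"delta_pos":[0,0,0.001],"turn":0},{"gripper":1,"delta_pos":[0,0,0.001],"turn":0}]'
python3 -m pendant '[{"gripper":0.3,"delta_pos":[0,0,0],"turn":0},{"gripper":0.2,"delta_pos":[0,0,0],"turn":0},{"gripper":0,"delta_pos":[0,0,0],"turn":0},{"gripper":0,"delta_pos":[0,0,0],"turn":0}]' 30
python3 -m pendant '[{"gripper":0,"delta_pos":[0,0,-0.04],"turn":0},{"gripper":0,"delta_pos":[0,0,-0.15],"turn":0},{"gripper":0,"delta_pos":[0,0,-0.28],"turn":0},{"gripper":0,"delta_pos":[0.02,-0.12,-0.28],"turn":0},{"gripper":0,"delta_pos":[0.02,-0.26,-0.28],"turn":0}]'
python3 - <<'E'
from h import *
c=bot.calibration("wrist");a=bot.snapshot("wrist");cv2.imwrite("pics/w6.png",a)
plan([602.1,-39,385],-16)
E
```

```text
clock: 12.7
tool_pos: [549.3, -224.5, 275.6]
ee_rot: [0.99, -0.14, 0.0, 0.0]
wrist_force: [0.4, 0.3, -0.1]
width: 59.5
finger_force: 45.2
clock: 13.2
tool_pos: [549.3, -224.4, 275.6]
ee_rot: [0.99, -0.14, 0.0, 0.0]
wrist_force: [-0.1, -1.0, 0.5]
width: 85.8
finger_force: 0.0
clock: 13.82
tool_pos: [586.5, -126.4, 389.9]
ee_rot: [0.99, -0.141, 0.002, 0.0]
wrist_force: [0.7, 1.3, 0.1]
width: 85.5
finger_force: 0.0
pos [ 587.4 -120.4  389.4] yaw -16.1 delta [-0.0211 -0.2058  0.0114] turn -0.0005 F [ 1.1  8.5 -0.6] w 85.5 t 13.88
```

View pics/w6.png

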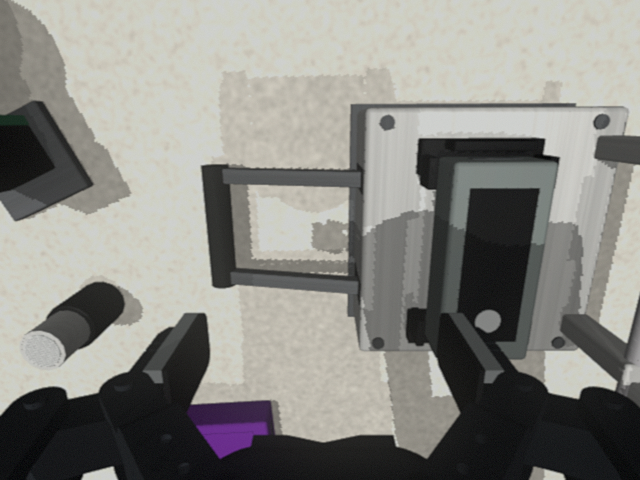

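The housing lies in the nest. Its top corners are near (455,163), (558,158), (527,355) and (440,352). I'll check that it is level and centred, then go over the pedal.

```bash
python3 - <<'E'
from h import *
c=bot.calibration("wrist")
k=np.array([pix2w("wrist",u,136,c)[:2] for u in((455,163),(558,158),(527,355),(440,352))])
d=(k[0]+k[1]-k[2]-k[3])/2;print(k.mean(0),np.linalg.norm(d),np.degrees(np.arctan2(d[1],d[0])),np.linalg.norm(k[0]-k[1]),np.linalg.norm(k[2]-k[3]))
plan([602.1,-39,300],-16)
E
```

```text
[ 553.92330229 -217.05739779] 123.42443007309443 -15.176272633355948 57.07302717188998 56.84104864084034
pos [ 587.4 -120.4  389.4] yaw -16.1 delta [-0.0215 -0.2053  0.2239] turn -0.0005 F [ 1.1  8.5 -0.6] w 85.5 t 13.88
```

```bash
python3 -m pendant '[{"gripper":0,"delta_pos":[-0.0215,-0.15,0],"turn":0},{"gripper":0,"delta_pos":[-0.0215,-0.205,0.05],"turn":0},{"gripper":0,"delta_pos":[-0.0215,-0.205,0.2],"turn":0},{"gripper":0,"delta_pos":[-0.0215,-0.205,0.3],"turn":0},{"gripper":0,"delta_pos":[-0.0215,-0.205,0.3],"turn":0}]'
python3 -c "
from h import *
plan([602.1,-39,187],-16)"
```

```text
clock: 14.5
tool_pos: [599.3, -45.4, 266.1]
ee_rot: [0.99, -0.14, -0.002, 0.0]
wrist_force: [0.4, 0.0, 1.4]
width: 85.2
finger_force: 0.0
pos [599.3 -45.4 266.1] yaw -16.1 delta [ 0.0031 -0.0173  0.1978] turn -0.0005 F [0.4 0.  1.4] w 85.2 t 14.5
```

```bash
python3 -m pendant '[{"gripper":0,"delta_pos":[0,0,0.05],"turn":0},{"gripper":0,"delta_pos":[0,0,0.05],"turn":0},{"gripper":0,"delta_pos":[0,0,0.05],"turn":0}]'
python3 -c "
from h import *
plan([602.1,-39,187],-16)"
```

```text
clock: 14.88
tool_pos: [600.9, -45.7, 249.6]
ee_rot: [0.99, -0.14, 0.001, -0.0]
wrist_force: [-0.1, -1.0, 0.5]
width: 85.4
finger_force: 0.0
pos [600.9 -45.7 249.6] yaw -16.1 delta [-0.0022 -0.0169  0.1565] turn -0.0006 F [-0.1 -1.   0.5] w 85.4 t 14.88
```

```bash
python3 -m pendant '[{"gripper":0,"delta_pos":[-0.002,-0.017,0.06],"turn":0},{"gripper":0,"delta_pos":[-0.002,-0.017,0.12],"turn":0},{"gripper":0,"delta_pos":[-0.002,-0.017,0.157],"turn":0},{"gripper":0,"delta_pos":[-0.002,-0.017,0.157],"turn":0},{"gripper":0,"delta_pos":[-0.002,-0.017,0.157],"turn":0}]'
python3 -m pendant '[{"gripper":1,"delta_pos":[0,0,0],"turn":0},{"gripper":1,"delta_pos":[0,0,0],"turn":0},{"gripper":1,"delta_pos":[0,0,0],"turn":0},{"gripper":1,"delta_pos":[0,0,0],"turn":0},{"gripper":1,"delta_pos":[0,0,0],"turn":0}]' 45
python3 -c "
from h import *
plan([602.1,-39,187],-16)"
```

```text
clock: 15.5
tool_pos: [601.8, -38.9, 185.8]
ee_rot: [0.99, -0.14, 0.001, -0.0]
wrist_force: [0.7, -0.9, -0.6]
width: 85.5
finger_force: 0.0
clock: 16.12
tool_pos: [601.5, -38.8, 185.1]
ee_rot: [0.99, -0.14, 0.0, 0.0]
wrist_force: [-1.4, -0.6, 6.0]
width: 20.5
finger_force: 43.7
pos [601.5 -38.8 185.1] yaw -16.1 delta [ 0.0016 -0.0001 -0.0048] turn -0.0006 F [-1.4 -0.6  6. ] w 20.5 t 16.12
```

```bash
python3 -m pendant '[{"gripper":1,"delta_pos":[0,-0.0013,-0.009],"turn":0},{"gripper":1,"delta_pos":[0,-0.0025,-0.018],"turn":0},{"gripper":1,"delta_pos":[0,-0.004,-0.027],"turn":0},{"gripper":1,"delta_pos":[0,-0.005,-0.036],"turn":0},{"gripper":1,"delta_pos":[0,-0.006,-0.045],"turn":0}]'
python3 -m pendant '[{"gripper":1,"delta_pos":[0,-0.0008,-0.009],"turn":0},{"gripper":1,"delta_pos":[0,-0.0015,-0.018],"turn":0},{"gripper":1,"delta_pos":[0,-0.0015,-0.027],"turn":0},{"gripper":1,"delta_pos":[0,-0.0015,-0.036],"turn":0},{"gripper":1,"delta_pos":[0,-0.001,-0.045],"turn":0}]'
```

```text
clock: 16.75
tool_pos: [602.1, -36.5, 203.1]
ee_rot: [0.99, -0.14, 0.0, -0.0]
wrist_force: [2.6, 1.3, -8.9]
width: 20.5
finger_force: 44.6
clock: 17.38
tool_pos: [602.2, -36.0, 221.2]
ee_rot: [0.99, -0.14, 0.0, -0.0]
wrist_force: [2.2, 3.4, -6.5]
width: 20.8
finger_force: 44.5
```

```bash
python3 -m pendant '[{"gripper":1,"delta_pos":[0,0.001,-0.009],"turn":0},{"gripper":1,"delta_pos":[0,0.002,-0.018],"turn":0},{"gripper":1,"delta_pos":[0,0.003,-0.026],"turn":0},{"gripper":1,"delta_pos":[0,0.004,-0.034],"turn":0},{"gripper":1,"delta_pos":[0,0.005,-0.042],"turn":0}]'
python3 -m pendant '[{"gripper":1,"delta_pos":[0,0.001,-0.007],"turn":0},{"gripper":1,"delta_pos":[0,0.0015,-0.014],"turn":0},{"gripper":1,"delta_pos":[0,0.002,-0.02],"turn":0},{"gripper":1,"delta_pos":[0,0.002,-0.022],"turn":0}]'
```

```text
clock: 18.0
tool_pos: [601.8, -37.4, 238.1]
ee_rot: [0.99, -0.14, 0.0, -0.0]
wrist_force: [3.5, 9.4, -5.0]
width: 20.7
finger_force: 44.3
clock: 18.5
tool_pos: [601.5, -38.5, 246.8]
ee_rot: [0.99, -0.14, 0.0, -0.0]
wrist_force: [3.8, 3.8, -5.8]
width: 21.0
finger_force: 44.5
```

```bash
python3 -m pendant '[{"gripper":1,"delta_pos":[0,0,-0.003],"turn":0},{"gripper":1,"delta_pos":[0,0,-0.005],"turn":0},{"gripper":1,"delta_pos":[0,0,-0.005],"turn":0}]'
python3 -m pendant '[{"gripper":1,"delta_pos":[0,0,-0.002],"turn":0},{"gripper":1,"delta_pos":[0,0,-0.004],"turn":0},{"gripper":1,"delta_pos":[0,0,-0.004],"turn":0}]'
python3 - <<'E'
from h import *
bot.snapshot('scene')
for n in ('lid_edge','pedal_bar'): print(n,bot.tip_of('scene',n)[:2])
y=np.radians(-16);X=np.array([np.cos(y),np.sin(y)]);Y=np.array([-X[1],X[0]]);o=np.array([549.2,-223.5])
for a in (0,.1,.2): print(a,w2pix('scene',[*(o-Y*95+Y*165*np.cos(a)),142+165*np.sin(a)]),w2pix('scene',[*(o+Y*(45+150*np.cos(.2-a/4))),65+150*np.sin(.2-a/4)]))
E
```

```text
clock: 18.88
tool_pos: [601.5, -38.8, 248.7]
ee_rot: [0.99, -0.14, 0.0, -0.0]
wrist_force: [1.6, 3.2, -1.5]
width: 20.6
finger_force: 44.6
clock: 19.25
tool_pos: [601.4, -38.9, 249.3]
ee_rot: [0.99, -0.14, -0.0, 0.0]
wrist_force: [7.0, 2.3, -20.9]
width: 20.8
finger_force: 45.5
lid_edge [{'xy': [238.3, 283.0], 'score': 0.79}]
pedal_bar [{'xy': [310.2, 297.1], 'score': 0.67}]
0 [239.50810774 284.66964627] [310.53234699 298.32819552]
0.1 [238.20933983 277.15705864] [310.95477019 299.868722  ]
0.2 [235.91406184 269.67877911] [311.32452013 301.41544067]
```

```bash
python3 -m pendant '[{"gripper":1,"delta_pos":[0,0,-0.002],"turn":0},{"gripper":1,"delta_pos":[0,0,-0.003],"turn":0},{"gripper":1,"delta_pos":[0,0,-0.003],"turn":0}]'
```

```text
clock: 19.77
tool_pos: [601.4, -38.9, 249.4]
ee_rot: [0.99, -0.14, -0.001, 0.0]
wrist_force: [12.4, 1.1, -37.8]
width: 20.5
finger_force: 45.5
```

```bash
python3 -m pendant '[{"gripper":1,"delta_pos":[0,0,0.003],"turn":0},{"gripper":0,"delta_pos":[0,0,0.003],"turn":0},{"gripper":0,"delta_pos":[0,0,0.003],"turn":0},{"gripper":0,"delta_pos":[0,0,0.003],"turn":0},{"gripper":0,"delta_pos":[0,0,0.003],"turn":0}]'
python3 -m pendant '[{"gripper":0,"delta_pos":[0,0,-0.1],"turn":0},{"gripper":0,"delta_pos":[0,0,-0.25],"turn":0},{"gripper":0,"delta_pos":[0,0,-0.35],"turn":0},{"gripper":0,"delta_pos":[0,0.15,-0.35],"turn":0},{"gripper":0,"delta_pos":[0,0.15,-0.35],"turn":0}]'
python3 -m pendant '[{"gripper":0,"delta_pos":[0,0,0],"turn":0},{"gripper":0,"delta_pos":[0,0,0],"turn":0}]'
python3 - <<'E'
from h import *
a=bot.snapshot('scene');b=bot.snapshot('wrist');cv2.imwrite("pics/end.png",np.hstack([cv2.resize(a[150:400,100:500],(800,500))[:, :400],cv2.resize(b,(400,500))]))
for n in ('lid_edge','pedal_bar'): print(n,bot.tip_of('scene',n)[:1])
E
```

```text
clock: 20.4
tool_pos: [601.4, -38.9, 250.3]
ee_rot: [0.99, -0.14, 0.0, 0.0]
wrist_force: [0.0, 0.0, -0.2]
width: 85.8
finger_force: 0.0
clock: 21.02
tool_pos: [583.9, -99.1, 390.9]
ee_rot: [0.99, -0.141, 0.0, 0.0]
wrist_force: [-0.1, -0.1, 0.3]
width: 85.3
finger_force: 0.0
clock: 21.28
tool_pos: [584.9, -95.8, 389.8]
ee_rot: [0.99, -0.14, -0.0, -0.0]
wrist_force: [-0.4, -0.4, 0.3]
width: 85.6
finger_force: 0.0
lid_edge [{'xy': [238.9, 282.7], 'score': 0.8}]
pedal_bar [{'xy': [310.0, 297.5], 'score': 0.6}]
```

View pics/end.png

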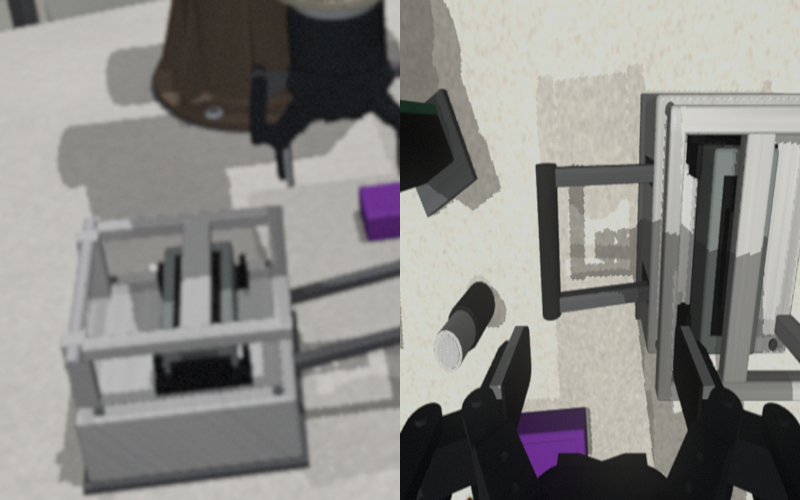

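The lid is closed and level over the housing in the nest, the pedal is up, and the barrel and stand are undisturbed. I'm handing in.

```bash
python3 -c "
from plant import bot
print(bot.close_job())"
```

```text
the job is handed in; nothing more can be done
None
```

The job is handed in, no verdict came back: the long housing was set down flat in the nest, and easing the pedal up to its top stop over about 2.5–3 s left the lid closed and level on it at 21 s of the allowed 70 s.

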